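# Top up the blank magazine of the engraving pantograph

### The arm

A 6-joint arm with a two-finger parallel gripper is mounted at the origin on the work surface. World frame = base frame: x ahead of the robot, y to its left, z up, the work surface at z = 0. Lengths are in m, angles in rad, forces in N, time in s.
With the tool pointing down it reaches from about 0.3 to 0.775 m from the base axis. Payload 14.6 kg.
Tool frame: the origin (TCP) lies on the centre line of the jaws, within the pads' length; the fingertips stand 19 mm ahead of it and the grasp point (between the pads) is the TCP (ctrl.tip_reach is the distance from the TCP to the fingertips, in m); x points along the fingers, y is the direction in which the jaws open and shut, and the axes are right-handed (so a half turn about x gives the same grasp; the last joint's range is limited). The gripper opens to 94 mm and grips with 3 to 60 N. Pads are 16 mm wide; open, the fingers measure 119 mm over their backs; the gripper's body (75 mm by 177 mm) begins 78 mm behind the grasp point.
Start: joints at [1.105, 0.3, 1.521, -0, 1.321, -0.067], TCP at [0.214, 0.507, 0.224] pointing down, gripper open.
Joint ranges: [-3.03, 3.03], [-0.79, 2.21], [0.23, 2.52], [-1.04, 4.18], [0, 3.07], [-2.55, 2.55]. Speed limits (rad/s): [2.22, 2.22, 2.57, 3.14, 3.14, 3.14].

### API

Orientations are given as [roll, pitch, yaw] about the fixed x, y, z axes, in that order (R = Rz(yaw) Ry(pitch) Rx(roll)).
In Python, from station import ctrl, optics, models gives the robot as it stands. The module is installed in compiled form; this text tells all that it offers.
- The arm moves only by the tool arm_command, never from a script. Its argument "deltas" is a list of rows, each an object with "translation": the shift along the tool's x, y, z in units of 25 mm (1.0 is 25 mm), a list of three; "turn": the turn, a rotation vector about the tool's x, y, z in units of 5 degrees (1.0 is 5 degrees), a list of three. In form: [{"translation": [x, y, z], "turn": [rx, ry, rz]}, ...]. A call has 1 to 12 rows; each row is the pose to reach, as a shift and turn from the pose commanded when the call began, along the tool's axes at that moment; what a row does not reach only later rows make up. A row lasts 1/12 s, in which the tool goes at most 41.7 mm and 7.16 degrees, less where a joint would pass 70% of its speed; a pose out of reach is approached as far as the arm can. A call with a gripper value outside its range is refused whole. "gripper" is the finger opening in mm, from 0 to 94, set as the call begins (left out, the last holds). The fingers move at their own pace and stop on an object; "force" is the grip in N (left out, the last holds). Time passes only in rows, so rows that repeat a pose let the fingers close. It gives the time, the measured TCP pose, the force and the opening at its end, in the units of the state.
- ctrl.get_obs(): the state, without advancing time (a new reading comes with each control period).
- optics.camera(name): name is "side" or "top" or "wrist"; returns the picture (384x512x3 uint8, red, green, blue); there is no depth.
- optics.get_calibration(name): a dict with "K" (3x3 intrinsics, pixels), "k1" (the pictures are not rectified: a ray, as slopes to the right and down, at radius r is drawn at 1 + k1 r^2 times it, then the intrinsics apply), "origin" and "orientation" of the camera in the world. Camera axes: x right, y down, z forward; pixel columns grow to the right and rows downward; lengths in m; the calibration is good to about 2 mm. A picture is of the moment at which its call begins: read the wrist's pose just before it. get_calibration takes no time and is no camera call; for the wrist camera it gives the pose at the moment of the call.
- ctrl.hand_in(): hands the job in, once; it reports no verdict.
Trained networks look in the newest picture that a camera, given by its name, has taken for a name from the list of things; names that differ only in an ending like _2 or _b are one class to them, and where a whole thing is asked for, a point or a joint stands for the part that bears it (a point fixed in the world has none). Each returns a list of dicts, best first, with "score" (0 to 1); they miss things now and then, are a little off and sometimes report something else, mostly with a low value. They report only what shows in the picture. A call takes as long as a camera call. They do not tell look-alikes from the thing itself.
- models.look_for(target, camera): "box" ([left, top, right, bottom] in pixels, round what is visible of it).
- models.cut_out(target, camera): "pixels" (384x512 bool, what is visible of it) and "box" ([left, top, right, bottom] in pixels, round what is visible of it).
- models.mark_of(target, camera): "at" ([column, row] in pixels: a listed point, or the origin of a listed thing).
The state is a dict: "time_s": time; "qpos": joint angles; "joint_vel": joint speeds; "tau": joint torques, N m; "ee_pos": TCP position; "eef_rot": TCP orientation; "force": force on the tool from outside, world axes, zero at the start; "moment": the same for the moment, N m; "grip_width": finger opening in m.
Only numpy, scipy, OpenCV 4.12 (cv2) and the standard library are available. Lean on these libraries where they do the work, as an engineer would, in place of code of your own. Each camera call takes 0.05 s, during which the arm holds its last target.

### The job

Draw the wide wooden blank out of the rack by its projecting end and lay it flat on the bench clear of the rack, letting go of it. Take it again across its middle and lower it gently between the steel guides of the magazine, lying flat like the blanks there, until you feel it rest on the pile, whose height you do not know; only then let go, without dropping or ramming it, and move away. Leave the narrow strip in the rack and the offcut on the bench where they are.

Things in the scene. Friction and masses are not known exactly. Their poses are not given: they have to be found in the camera images.
- blank_mid (a point): Centre of the wide blank to be moved: plain light wood board, 160 mm long (its x), 56 wide (y), 24 thick (z), 0.12 to 0.24 kg. It starts flat on the bench in either bay of the rack, its x along the rack's; 65 to 75 mm of it project from the mouth towards the robot, where it can be pinched across its width. Its middle is under the roof until drawn out.
- strip_mid (a point): Centre of the narrow strip in the other bay of the rack, of the same wood, 160 mm long (its x), 30 mm wide, 24 mm thick, projecting likewise. It must stay.
- offcut_mid (a point): Centre of a loose wooden offcut, 70 x 45 x 30 mm high, lying on the bench between rack and magazine. It must stay.
- magazine_mouth (a point): Centre of the magazine's open mouth, level with the tops of the guides, 118 mm above the bench; axes as the magazine. Below lies a flat pile of blanks like the wide one, lengthwise along x, centred within 2 mm. Its top is anywhere from 66 to 106 mm above the bench: not given, to be felt. It is sprung: it gives about 1 mm for each 3 N of push, at most 12 mm.
- rack: Fixed dark wood rack on the bench, 230 mm wide, two side-by-side tunnels (bays) for blanks; origin at bench height. Mouths face its -x, at x = -50 mm; back wall at x = +62 mm inside, +70 outside. Bays centred at y = -55 and +55 mm, 70 wide, 36 high inside, 40 mm wall between; the floor is the bench. Roof top 46 mm over the bench.
- magazine: Fixed blank magazine; origin at bench height in its centre. Green base 210 (x) x 110 (y) x 30 mm; at its corners four upright steel angle guides, 6 mm thick, enclose a space 172 mm (x) by 68 mm (y). In the middle of each long side a gap from x = -34 to +34 mm is open from the base up, for the fingers; nothing stands in the way outside the guides.
Mind the look-alikes: they are no part of the job. Leave any pink or yellow look-alike of the part that bears blank_mid alone.

How it is judged:
On the way, in this order (a step that is already met when the one before it is completed fails the run):
1. the wide blank lies flat on the bench, wholly out of the rack, and is let go (x of blank_mid in the frame of rack below -0.13 m and height (world z) of blank_mid below 0.016 m and angle between blank_mid's own z axis and vertical below 0.04 rad and contact force between the fingers and blank below 0.05 N and linear speed of blank below 0.02 m/s), for 0.2 s.
2. the blank is held across its middle, off the bench (height (world z) of blank_mid above 0.03 m and contact force between the fingers and blank above 1 N and horizontal distance between the grasp point and blank_mid below 0.035 m), for 0.1 s.
3. the blank, still held, rests flat on the pile between the guides (x of blank_mid in the frame of magazine between -0.009 and 0.009 m and y of blank_mid in the frame of magazine between -0.009 and 0.009 m and z of blank_mid in the frame of magazine between 0.072 and 0.124 m and angle between blank_mid's own z axis and vertical below 0.06 rad and angle between the x axis of blank_mid and the x axis of magazine, either way round below 0.12 rad and contact force between blank and magazine above 0.5 N and contact force between the fingers and blank above 0.5 N and linear speed of blank below 0.03 m/s), for 0.1 s.
At the end, for the whole second after the job is handed in: The blank is on the pile between the guides, flat within 0.06 rad, lengthwise within 0.12 rad, centre within 9 mm of the magazine's each way and 72 to 124 mm above the bench, at rest, released; strip and offcut within 30 mm of their starts (x of blank_mid in the frame of magazine between -0.009 and 0.009 m and y of blank_mid in the frame of magazine between -0.009 and 0.009 m and z of blank_mid in the frame of magazine between 0.072 and 0.124 m and angle between blank_mid's own z axis and vertical below 0.06 rad and angle between the x axis of blank_mid and the x axis of magazine, either way round below 0.12 rad and contact force between the fingers and blank below 0.05 N and linear speed of blank below 0.02 m/s and distance of each of strip_mid, offcut_mid from where it was at the start of the episode below 0.03 m); the robot touches nothing.
It fails at once if the blank drops or is thrown inside the magazine (faster than 0.3 m/s between the guides) (x of blank_mid in the frame of magazine between -0.03 and 0.03 m and y of blank_mid in the frame of magazine between -0.03 and 0.03 m and z of blank_mid in the frame of magazine below 0.135 m and linear speed of blank above 0.3 m/s).
It fails at once if the blank is rammed on the magazine or pile with more than 35 N (contact force between blank and magazine above 35 N).
It fails at once if the narrow strip is moved by more than 30 mm (distance of strip_mid from where it was at the start of the episode above 0.03 m).
It fails at once if the offcut is moved by more than 30 mm (distance of offcut_mid from where it was at the start of the episode above 0.03 m).
It also fails if it takes over 53 s, if anything falls off the work surface, if the arm or the gripper's body presses on something with over 40 N, if the wrist force passes 120 N, or if a joint passes its speed limit or range.

## Working session

There is one attempt and no reset: what is moved stays moved. The work goes in short steps, Python scripts to look and compute and a tool call to move; the robot and the scene stay as the last step left them, time stands still between calls to the robot, and variables do not carry over. Pictures are saved under pics/ and viewed, and the job is handed in when it is done.

Besides the shell and the picture viewer there is one more tool, called after "Call:" as name([rows], argument=value, ...), one row to a line, values as JSON. arm_command: Moves the arm, as the interface text tells. Its arguments: {"type":"object","properties":{"deltas":{"type":"array"},"gripper":{"type":"number"},"force":{"type":"number"}},"required":["deltas"]}

```bash
mkdir -p pics; cat > h.py <<'E'
from station import ctrl, optics, models
import numpy as np, cv2
from scipy.spatial.transform import Rotation as R
def cal(n):
    c=optics.get_calibration(n); return c
def Rm(o):
    o=np.array(o,float)
    return o if o.shape==(3,3) else R.from_euler('xyz',o).as_matrix()
def ray(n,px,c=None):
    c=c or cal(n);K=np.array(c['K']);
    d=np.array([(px[0]-K[0,2])/K[0,0],(px[1]-K[1,2])/K[1,1]])
    u=d.copy()
    for _ in range(30): u=d/(1+c['k1']*(u@u))
    return np.array(c['origin']),Rm(c['orientation'])@np.array([u[0],u[1],1])
def onz(n,px,z,c=None):
    o,d=ray(n,px,c); return o+d*(z-o[2])/d[2]
def proj(n,P,c=None):
    c=c or cal(n);K=np.array(c['K'])
    p=Rm(c['orientation']).T@(np.array(P)-np.array(c['origin'])); u=p[:2]/p[2]; u=u*(1+c['k1']*(u@u))
    return np.array([K[0,0]*u[0]+K[0,2],K[1,1]*u[1]+K[1,2]])
def save(img,f): cv2.imwrite('pics/'+f,img[:,:,::-1])
E
python3 - <<'E'
from h import *
print(ctrl.get_obs())
for n in ['top','side','wrist']:
    save(optics.camera(n),n+'0.png'); print(n,cal(n))
for t in ['blank_mid','strip_mid','offcut_mid','magazine_mouth','rack','magazine']:
    for n in ['top','side']:
        print(t,n,[(np.round(r['at']),round(r['score'],2)) for r in models.mark_of(t,n)],[(np.round(r['box']),round(r['score'],2)) for r in models.look_for(t,n)])
E
```

```text
{'time_s': 0.0, 'qpos': array([ 1.10540689e+00,  3.00457977e-01,  1.52156559e+00,  1.59384163e-05,
        1.32069605e+00, -6.66189145e-02]), 'joint_vel': array([-1.13871896e-03, -2.67220667e-05, -2.88438325e-04, -8.22024337e-04,
        5.46419435e-04,  1.96346078e-04]), 'tau': array([ 7.22408895e-04, -5.31803513e+01, -3.52744102e+01,  7.08603440e-02,
        2.43866531e-02, -4.72552301e-05]), 'ee_pos': array([0.21346066, 0.50663347, 0.22390007]), 'eef_rot': array([-1.65111318,  1.56966925, -2.04988766]), 'force': array([ 0.72881155, -0.72653314,  0.59723653]), 'moment': array([-0.02457061,  0.01468411,  0.05602359]), 'grip_width': 0.09427850280586651}
top {'K': array([[455.02490394,   0.        , 249.0962012 ],
       [  0.        , 455.02490394, 193.97243548],
       [  0.        ,   0.        ,   1.        ]]), 'k1': -0.09195666585302016, 'origin': array([0.36375218, 0.00618162, 1.16871446]), 'orientation': array([-2.99513587, -0.0052171 , -1.56597967])}
side {'K': array([[456.20508909,   0.        , 262.75450536],
       [  0.        , 456.20508909, 190.43418632],
       [  0.  
[... 1323 characters left out ...]
., 260., 173.]), 0.55)]
offcut_mid top [(array([249., 206.]), 0.64)] [(array([240., 196., 259., 224.]), 0.66), (array([130., 112., 227., 172.]), 0.65)]
offcut_mid side [(array([262., 217.]), 0.74)] [(array([246., 206., 275., 231.]), 0.87)]
magazine_mouth top [(array([330., 131.]), 0.88)] [(array([288.,  92., 362., 189.]), 0.7)]
magazine_mouth side [(array([356., 207.]), 0.64)] [(array([313., 186., 392., 271.]), 0.79)]
rack top [] [(array([131., 113., 230., 171.]), 0.8)]
rack side [(array([275., 171.]), 0.62)] [(array([251., 135., 313., 193.]), 0.78)]
magazine top [(array([326., 145.]), 0.78)] [(array([293.,  93., 359., 190.]), 0.61)]
magazine side [] [(array([316., 186., 390., 272.]), 0.91)]
```

View pics/top0.png

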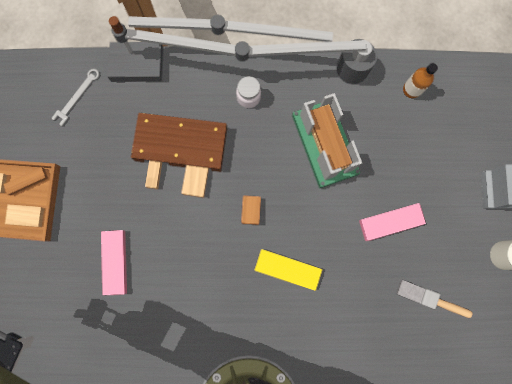

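View pics/side0.png

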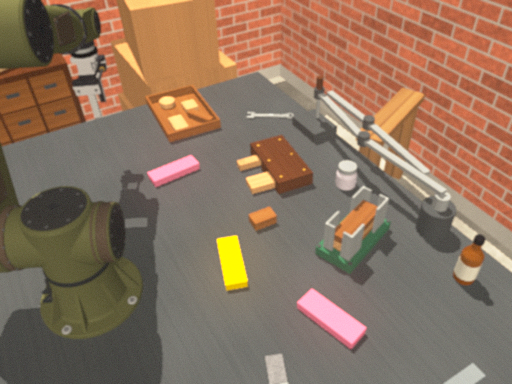

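```bash
python3 - <<'E'
import cv2
i=cv2.imread('pics/top0.png')
cv2.imwrite('pics/top0c.png',cv2.resize(i[85:235,120:270],(600,600),interpolation=cv2.INTER_CUBIC))
cv2.imwrite('pics/top0m.png',cv2.resize(i[80:200,270:390],(600,600),interpolation=cv2.INTER_CUBIC))
E
```

```text
(no output)
```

View pics/top0c.png

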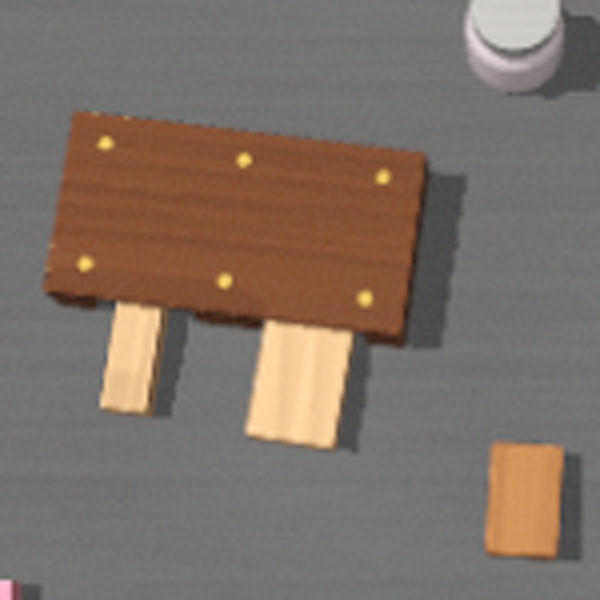

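View pics/top0m.png

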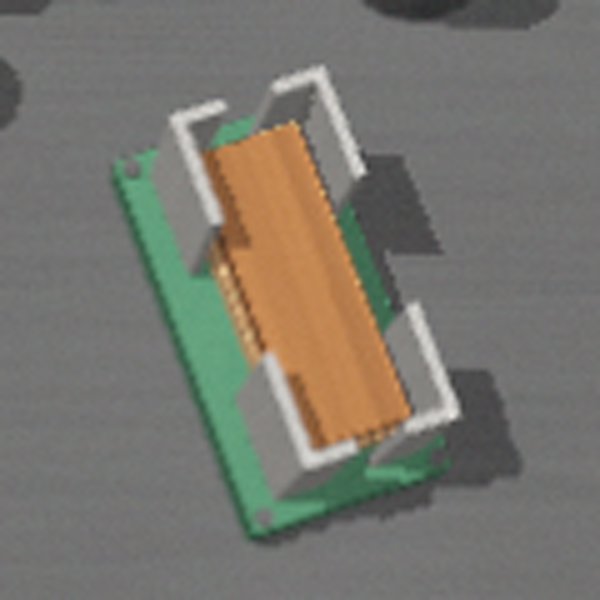

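The top view shows two light boards projecting from the rack. The wide one (front edge about (181,194)–(204,197)) is the target. The narrow one at about (153,175) is the strip. The pink boards at (113,263) and (393,222) and the yellow one at (288,269) are look-alikes. The magazine is at about (327,140) and the offcut at (251,210).

```bash
python3 - <<'E'
from h import *
c=lambda p:(120+p[0]/4-.4,85+p[1]/4-.4)
m=lambda p:(270+p[0]/5-.4,80+p[1]/5-.4)
B=[onz('top',c(p),.024) for p in [(246,436),(336,447),(353,332),(265,320)]]
for b in B: print('blank',b)
print('w',np.linalg.norm(B[0]-B[1]),np.linalg.norm(B[3]-B[2]))
S=[onz('top',c(p),.024) for p in [(100,408),(153,413)]];print('strip',S,np.linalg.norm(S[0]-S[1]))
Rk=[onz('top',c(p),.046) for p in [(75,112),(428,153),(403,335),(45,292)]]
for b in Rk: print('rack',b)
print([np.linalg.norm(Rk[i]-Rk[(i+1)%4]) for i in range(4)])
e=Rk[1]-Rk[0]; e2=Rk[2]-Rk[3]; print('yaw rack (x dir)',[np.degrees(np.arctan2(v[1],v[0]))+90 for v in (e,e2)], 'center',np.mean(Rk,0))
for a,b in ((0,3),(1,2)):
    v=B[b]-B[a];print('blank ang',np.degrees(np.arctan2(v[1],v[0])))
G=[onz('top',m(p),.118) for p in [(170,118),(322,68),(458,415),(308,465)]]
for b in G: print('guide',b)
print([np.linalg.norm(G[i]-G[(i+1)%4]) for i in range(4)],'ctr',np.mean(G,0))
for a,b in ((0,3),(1,2)):
    v=G[b]-G[a];print('mag ang',np.degrees(np.arctan2(v[1],v[0])))
for z in (.066,.085,.106):
    P=[onz('top',m(p),z) for p in [(205,150),(297,122),(412,408),(318,448)]];print('pile',z,np.mean(P,0),[np.linalg.norm(P[i]-P[(i+1)%4]).round(4) for i in range(4)])
O=[onz('top',c(p),.03) for p in [(490,442),(563,446),(556,556),(486,552)]];print('off',np.mean(O,0))
# side check
for t,z in (('magazine_mouth',.118),('offcut_mid',.015)):
    for n in('top','side'): print(t,n,onz(n,models.mark_of(t,n)[0]['at'],z))
print(proj('side',np.mean(G,0)),[proj('side',g).round() for g in G],[proj('side',b).round() for b in B])
E
```

```text
blank [0.53263292 0.17418147 0.024     ]
blank [0.52588631 0.11664573 0.024     ]
blank [0.60046484 0.10720771 0.024     ]
blank [0.60807049 0.16400591 0.024     ]
w 0.057929933206944326 0.057305160659541256
strip [array([0.5502149, 0.2684769, 0.024    ]), array([0.54715058, 0.23422424, 0.024     ])] 0.03438945030781422
rack [0.74008313 0.28796867 0.046     ]
rack [0.71302873 0.05957104 0.046     ]
rack [0.59415   0.0737561 0.046    ]
rack [0.62103197 0.30168523 0.046     ]
[np.float64(0.22999438305192396), np.float64(0.11972204862348214), np.float64(0.22950888646697853), np.float64(0.11983873165782422)]
yaw rack (x dir) [np.float64(-6.755380625626316), np.float64(-6.726392836506932)] center [0.66707346 0.18074526 0.046     ]
blank ang -7.68209266042479
blank ang -7.212523163841025
guide [ 0.74146487 -0.12933082  0.118     ]
guide [ 0.76798018 -0.20411481  0.118     ]
guide [ 0.59560377 -0.26453559  0.118     ]
guide [ 0.57084728 -0.1921013   0.118     ]
[np.float64(0.07934549636322524), np.float64(0.1826589680163604), np.float64(0.07654809170992141), np.float64(0.1817979570260599)] 
[... 255 characters left out ...]
046456  0.085     ] [np.float64(0.0489), np.float64(0.1552), np.float64(0.0511), np.float64(0.1599)]
pile 0.106 [ 0.6642745  -0.19646021  0.106     ] [np.float64(0.048), np.float64(0.1522), np.float64(0.0501), np.float64(0.1568)]
off [ 0.4927903  -0.00277316  0.03      ]
magazine_mouth top [ 0.6729161  -0.19269267  0.118     ]
magazine_mouth side [ 0.67335848 -0.19197004  0.118     ]
offcut_mid top [5.02160489e-01 3.08820478e-04 1.50000000e-02]
offcut_mid side [ 0.49607847 -0.00342032  0.015     ]
[356.44070672 208.96746102] [array([361., 185.]), array([387., 197.]), array([350., 236.]), array([325., 222.])] [array([244., 177.]), array([251., 188.]), array([273., 181.]), array([266., 170.])]
```

```bash
python3 - <<'E'
import cv2
i=cv2.imread('pics/side0.png')
cv2.imwrite('pics/side0c.png',cv2.resize(i[130:280,230:400],(680,600),interpolation=cv2.INTER_CUBIC))
E
```

```text
(no output)
```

View pics/side0c.png

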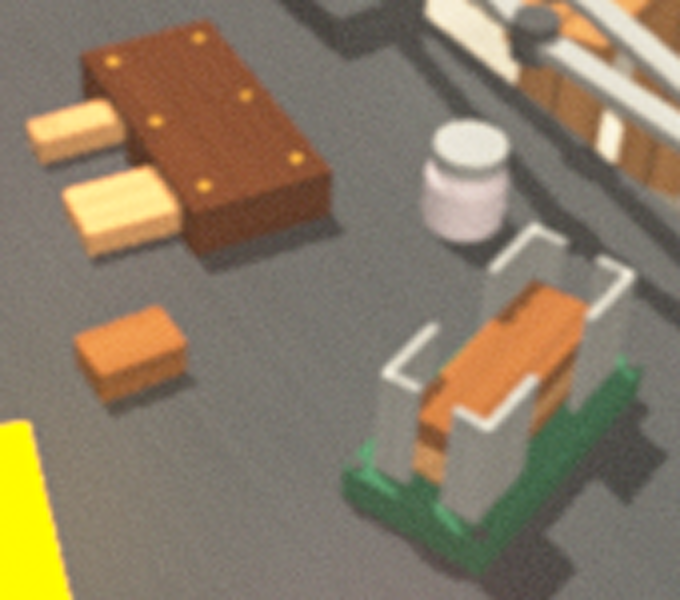

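View pics/wrist0.png

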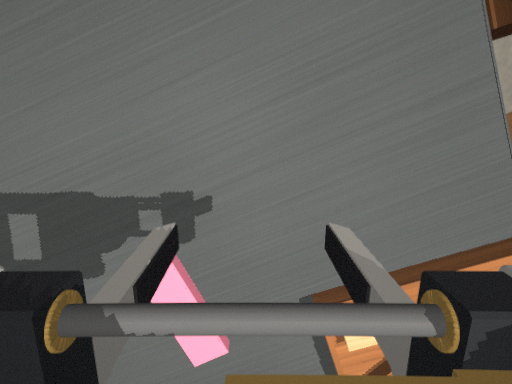

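```bash
cat >> h.py <<'E'
def plan(pos,yaw,cur=None):
    """yaw: deg of blank x axis; jaws perpendicular. tool x down."""
    o=ctrl.get_obs(); p=np.array(o['ee_pos']); R0=Rm(o['eef_rot'])
    best=None
    for s in (1,-1):
        a=np.radians(yaw); y=s*np.array([-np.sin(a),np.cos(a),0]); x=np.array([0,0,-1.]); z=np.cross(x,y)
        Rt=np.column_stack([x,y,z]); rv=R.from_matrix(R0.T@Rt).as_rotvec()
        if best is None or np.linalg.norm(rv)<np.linalg.norm(best): best=rv
        print('s',s,'turn deg',np.degrees(rv).round(1))
    t=R0.T@(np.array(pos)-p)
    print('t',round(o['time_s'],2),'pos',p.round(4),'q',np.round(o['qpos'],2),'F',np.round(o['force'],1),'w',round(o['grip_width'],4))
    print('axes',R0.round(2).tolist())
    print('translation',(t/.025).round(3),'turn',(np.degrees(best)/5).round(3), 'rows>=',max(np.linalg.norm(t)/.0417,np.degrees(np.linalg.norm(best))/7.16))
E
python3 - <<'E'
from h import *
plan((.564,.141,.12),-7)
E
```

```text
s 1 turn deg [-15.9   0.    0. ]
s -1 turn deg [164.1   0.   -0. ]
t 1.55 pos [0.2136 0.5068 0.2244] q [ 1.11  0.3   1.52 -0.    1.32 -0.07] F [ 0.2 -0.3  0.2] w 0.0936
axes [[0.0, 0.39, 0.92], [-0.0, 0.92, -0.39], [-1.0, -0.0, 0.0]]
translation [ 4.178 -8.042 18.599] turn [-3.17  0.    0.  ] rows>= 12.40371007116234
```

Call:
arm_command([
  {"translation":[1.0,-2.0,4.6],"turn":[-0.8,0,0]},
  {"translation":[2.0,-4.0,9.3],"turn":[-1.6,0,0]},
  {"translation":[3.0,-6.0,14.0],"turn":[-2.4,0,0]},
  {"translation":[4.18,-8.04,18.6],"turn":[-3.17,0,0]},
  {"translation":[4.18,-8.04,18.6],"turn":[-3.17,0,0]},
  {"translation":[4.18,-8.04,18.6],"turn":[-3.17,0,0]},
  {"translation":[4.18,-8.04,18.6],"turn":[-3.17,0,0]},
  {"translation":[4.18,-8.04,18.6],"turn":[-3.17,0,0]},
  {"translation":[4.18,-8.04,18.6],"turn":[-3.17,0,0]},
  {"translation":[4.18,-8.04,18.6],"turn":[-3.17,0,0]},
  {"translation":[4.18,-8.04,18.6],"turn":[-3.17,0,0]},
  {"translation":[4.18,-8.04,18.6],"turn":[-3.17,0,0]},
], gripper=94)

```text
time_s: 2.55
ee_pos: [0.5535, 0.1515, 0.1232]
eef_rot: [0.51, 1.57, 0.388]
force: [0.3, -0.3, -0.6]
grip_width: 0.0937
```

Call:
arm_command([
  {"translation":[0,0,0],"turn":[0,0,0]},
  {"translation":[0,0,0],"turn":[0,0,0]},
  {"translation":[0,0,0],"turn":[0,0,0]},
  {"translation":[0,0,0],"turn":[0,0,0]},
])

```text
time_s: 2.88
ee_pos: [0.5518, 0.1542, 0.1239]
eef_rot: [0.623, 1.57, 0.502]
force: [0.2, 0.4, -0.8]
grip_width: 0.094
```

```bash
python3 - <<'E'
from h import *
plan((.564,.141,.022),-7)
c=cal('wrist');im=optics.camera('wrist')
for p in [(.5326,.1742,.024),(.5259,.1166,.024),(.6,.1072,.024),(.608,.164,.024)]:
    q=proj('wrist',p,c); print(q); im=cv2.circle(np.ascontiguousarray(im),tuple(int(v) for v in q),2,(255,0,0),-1)
save(im,'w1.png')
E
```

```text
s 1 turn deg [ 0.1  0.  -0. ]
s -1 turn deg [-179.9    0.     0. ]
t 2.88 pos [0.5518 0.1542 0.1239] q [ 0.21  0.45  1.56  0.    1.13 -1.24] F [ 0.2  0.4 -0.8] w 0.094
axes [[0.0, 0.12, 0.99], [0.0, 0.99, -0.12], [-1.0, 0.0, 0.0]]
translation [ 4.075 -0.466  0.545] turn [ 0.013  0.003 -0.002] rows>= 2.4806836471253177
[271.4177643 178.3479432]
[205.54788363 178.60540319]
[208.16498915 256.02004998]
[268.85730493 257.09759715]
```

View pics/w1.png

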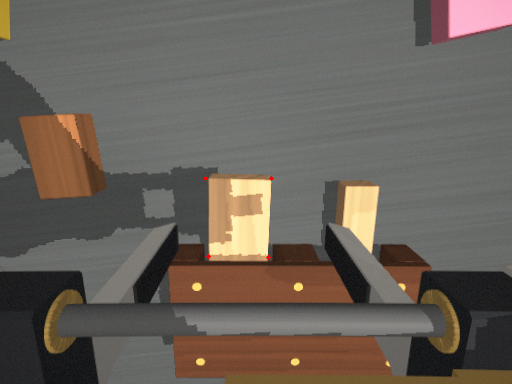

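The wide blank is front and centre, with its front edge at about (208–271,175). The projected corners match it to about 3 px, or 3 mm. I'm going down now.

Call:
arm_command([
  {"translation":[0.4,-0.47,0.55],"turn":[0,0,0]},
  {"translation":[1.2,-0.47,0.55],"turn":[0,0,0]},
  {"translation":[2.0,-0.47,0.55],"turn":[0,0,0]},
  {"translation":[2.8,-0.47,0.55],"turn":[0,0,0]},
  {"translation":[3.4,-0.47,0.55],"turn":[0,0,0]},
  {"translation":[3.8,-0.47,0.55],"turn":[0,0,0]},
  {"translation":[4.05,-0.47,0.55],"turn":[0,0,0]},
  {"translation":[4.05,-0.47,0.55],"turn":[0,0,0]},
  {"translation":[4.05,-0.47,0.55],"turn":[0,0,0]},
])

```text
time_s: 3.68
ee_pos: [0.5648, 0.1403, 0.0229]
eef_rot: [0.291, 1.57, 0.169]
force: [-0.1, -0.1, 0.4]
grip_width: 0.0942
```

Call:
arm_command([
  {"translation":[0,0,0],"turn":[0,0,0]},
  {"translation":[0,0,0],"turn":[0,0,0]},
  {"translation":[0,0,0],"turn":[0,0,0]},
  {"translation":[0,0,0],"turn":[0,0,0]},
  {"translation":[0,0,0],"turn":[0,0,0]},
  {"translation":[0,0,0],"turn":[0,0,0]},
], gripper=40, force=20)

```text
time_s: 4.18
ee_pos: [0.5646, 0.1399, 0.0224]
eef_rot: [0.443, 1.571, 0.32]
force: [0.1, 0.9, 0.6]
grip_width: 0.0575
```

```bash
python3 - <<'E'
from h import *
plan((.564-.993*.115,.141+.1175*.115,.022),-7)
E
```

```text
s 1 turn deg [-0.  0. -0.]
s -1 turn deg [180.  -0.  -0.]
t 4.18 pos [0.5646 0.1399 0.0224] q [ 0.18  0.61  1.59  0.    0.94 -1.27] F [0.1 0.9 0.6] w 0.0575
axes [[0.0, 0.12, 0.99], [0.0, 0.99, -0.12], [-1.0, 0.0, 0.0]]
translation [ 0.014  0.02  -4.63 ] turn [-0.     0.002 -0.001] rows>= 2.7756481566437676
```

Call:
arm_command([
  {"translation":[0,0,0],"turn":[0,0,0]},
  {"translation":[0,0,0],"turn":[0,0,0]},
  {"translation":[0,0,-0.3],"turn":[0,0,0]},
  {"translation":[0,0,-0.9],"turn":[0,0,0]},
  {"translation":[0,0,-1.6],"turn":[0,0,0]},
  {"translation":[0,0,-2.3],"turn":[0,0,0]},
  {"translation":[0,0,-3.0],"turn":[0,0,0]},
  {"translation":[0,0,-3.7],"turn":[0,0,0]},
  {"translation":[0,0,-4.3],"turn":[0,0,0]},
  {"translation":[0,0,-4.6],"turn":[0,0,0]},
  {"translation":[0,0,-4.6],"turn":[0,0,0]},
  {"translation":[0,0,-4.6],"turn":[0,0,0]},
])

```text
time_s: 5.18
ee_pos: [0.4505, 0.154, 0.0223]
eef_rot: [-2.3, 1.571, -2.422]
force: [-0.7, -0.0, 0.2]
grip_width: 0.056
```

```bash
python3 - <<'E'
from h import *
plan((.564-.993*.115,.141+.1175*.115,.022),-7)
im=optics.camera('top');save(cv2.resize(im[85:285,100:300],(600,600),interpolation=cv2.INTER_CUBIC),'t2.png')
E
```

```text
s 1 turn deg [ 0. -0.  0.]
s -1 turn deg [-180.   -0.   -0.]
t 5.18 pos [0.4505 0.154  0.0223] q [ 0.25  0.42  1.89 -0.    0.82 -1.2 ] F [-0.7 -0.   0.2] w 0.056
axes [[-0.0, 0.12, 0.99], [-0.0, 0.99, -0.12], [-1.0, -0.0, -0.0]]
translation [ 0.013  0.018 -0.029] turn [ 0.004 -0.     0.   ] rows>= 0.021904867758435167
```

View pics/t2.png

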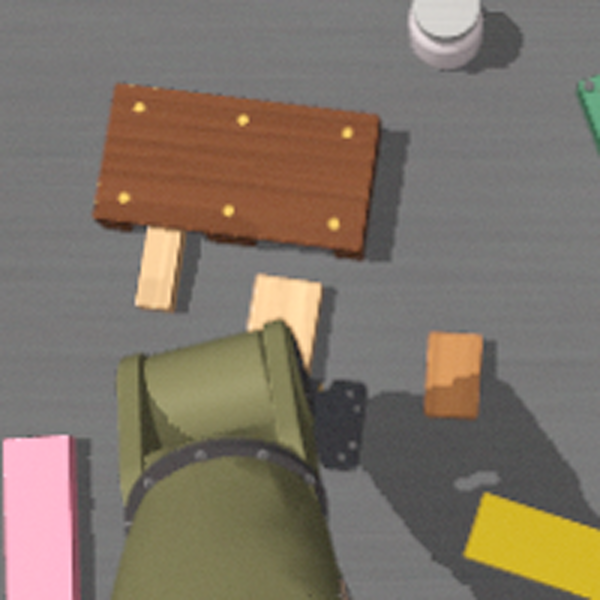

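The blank is fully out, with its rear edge at crop (252–322,279), clear of the rack. The strip and offcut have not moved. I'm releasing it, waiting, then sliding the open jaws to its middle.

Call:
arm_command([
  {"translation":[0,0,0],"turn":[0,0,0]},
  {"translation":[0,0,0],"turn":[0,0,0]},
  {"translation":[0,0,0],"turn":[0,0,0]},
  {"translation":[0,0,0],"turn":[0,0,0]},
  {"translation":[0,0,0],"turn":[0,0,0]},
  {"translation":[0,0,0],"turn":[0,0,0]},
  {"translation":[0,0,0],"turn":[0,0,0]},
  {"translation":[0,0,0],"turn":[0,0,0]},
  {"translation":[0,0,0],"turn":[0,0,0]},
  {"translation":[0,0,0],"turn":[0,0,0]},
  {"translation":[0,0,0],"turn":[0,0,0]},
  {"translation":[0,0,0],"turn":[0,0,0]},
], gripper=94)

```text
time_s: 6.23
ee_pos: [0.4504, 0.1539, 0.0222]
eef_rot: [0.588, 1.571, 0.466]
force: [-0.5, 0.8, 0.7]
grip_width: 0.0942
```

Call:
arm_command([
  {"translation":[-1,0,0],"turn":[0,0,0]},
  {"translation":[-2,0,0],"turn":[0,0,0]},
  {"translation":[-3,0,0],"turn":[0,0,0]},
  {"translation":[-4,0,0],"turn":[0,0,0]},
  {"translation":[-4,0,0.6],"turn":[0,0,0]},
  {"translation":[-4,0,1.0],"turn":[0,0,0]},
  {"translation":[-4,0,1.0],"turn":[0,0,0]},
  {"translation":[-4,0,1.0],"turn":[0,0,0]},
])

```text
time_s: 6.9
ee_pos: [0.4748, 0.1506, 0.1211]
eef_rot: [-2.774, 1.569, -2.896]
force: [-0.1, -0.2, 0.1]
grip_width: 0.0944
```

```bash
python3 - <<'E'
from h import *
o=ctrl.get_obs();print(o['ee_pos'],o['force'],o['grip_width'])
c=cal('wrist');im=optics.camera('wrist');save(im,'w3.png')
tt=lambda p:(100+p[0]/3-.33,85+p[1]/3-.33)
print(onz('top',tt((252,275)),.024),onz('top',tt((322,283)),.024))
for r in models.mark_of('blank_mid','wrist')[:3]: print(r['score'],r['at'],onz('wrist',r['at'],.012,c))
E
```

```text
[0.47481483 0.15063616 0.12113014] [-0.08423016 -0.2336776   0.12340863] 0.0943574813363165
[0.57735756 0.16879378 0.024     ] [0.57072117 0.10881546 0.024     ]
0.92 [251.6, 220.3] [0.49548721 0.1481224  0.012     ]
0.82 [475.2, 30.0] [0.35813375 0.34292588 0.012     ]
```

View pics/w3.png

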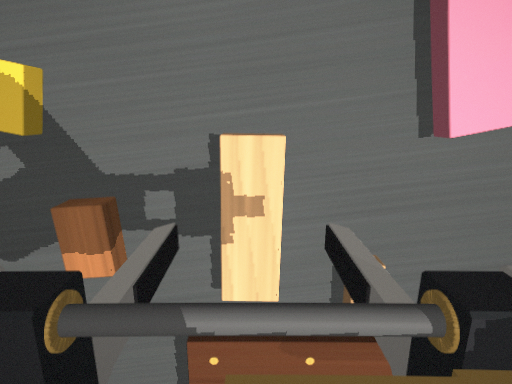

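The wrist view shows the blank lying flat. Its front corners are at (221,135) and (285,136), and its rear edge is at row 301.

```bash
python3 - <<'E'
from h import *
f=[onz('wrist',p,.024) for p in [(221,135),(285,135.5),(280,301),(222,301)]]
for x in f: print(x)
print('mid',np.mean(f,0), np.linalg.norm((f[0]+f[1]-f[2]-f[3])/2))
v=f[2]+f[3]-f[0]-f[1]; print(np.degrees(np.arctan2(v[1],v[0])))
plan((.4955,.1485,.022),-7)
E
```

```text
[0.41243721 0.13245265 0.024     ]
[0.4193353  0.18569595 0.024     ]
[0.57677191 0.16619846 0.024     ]
[0.56997349 0.11011645 0.024     ]
mid [0.49462948 0.14861588 0.024     ] 0.15886942505855345
-7.565562387076562
s 1 turn deg [-0.  -0.1  0. ]
s -1 turn deg [1.8e+02 1.0e-01 2.0e-01]
t 7.0 pos [0.4744 0.1508 0.1212] q [ 0.23  0.3   1.78  0.    1.06 -1.21] F [-0.3 -0.1 -0.6] w 0.094
axes [[-0.0, 0.12, 0.99], [-0.0, 0.99, -0.12], [-1.0, -0.0, -0.0]]
translation [3.967 0.015 0.855] turn [-0.001 -0.023  0.008] rows>= 2.432917669322523
```

Call:
arm_command([
  {"translation":[0.4,0,0.85],"turn":[0,0,0]},
  {"translation":[1.2,0,0.85],"turn":[0,0,0]},
  {"translation":[2.0,0,0.85],"turn":[0,0,0]},
  {"translation":[2.8,0,0.85],"turn":[0,0,0]},
  {"translation":[3.4,0,0.85],"turn":[0,0,0]},
  {"translation":[3.8,0,0.85],"turn":[0,0,0]},
  {"translation":[3.97,0,0.85],"turn":[0,0,0]},
  {"translation":[3.97,0,0.85],"turn":[0,0,0]},
  {"translation":[3.97,0,0.85],"turn":[0,0,0]},
])

```text
time_s: 7.75
ee_pos: [0.4965, 0.1484, 0.0235]
eef_rot: [0.284, 1.57, 0.162]
force: [-0.2, -0.2, 0.6]
grip_width: 0.0939
```

Call:
arm_command([
  {"translation":[0,0,0],"turn":[0,0,0]},
  {"translation":[0,0,0],"turn":[0,0,0]},
  {"translation":[0,0,0],"turn":[0,0,0]},
  {"translation":[0,0,0],"turn":[0,0,0]},
  {"translation":[0,0,0],"turn":[0,0,0]},
  {"translation":[0,0,0],"turn":[0,0,0]},
  {"translation":[0,0,0],"turn":[0,0,0]},
  {"translation":[0,0,0],"turn":[0,0,0]},
  {"translation":[0,0,0],"turn":[0,0,0]},
  {"translation":[0,0,0],"turn":[0,0,0]},
], gripper=40, force=25)

```text
time_s: 8.58
ee_pos: [0.4964, 0.1483, 0.0231]
eef_rot: [-0.207, 1.571, -0.33]
force: [-0.8, 0.2, 3.5]
grip_width: 0.0557
```

Call:
arm_command([
  {"translation":[-0.4,0,0],"turn":[0,0,0]},
  {"translation":[-1.2,0,0],"turn":[0,0,0]},
  {"translation":[-2.2,0,0],"turn":[0,0,0]},
  {"translation":[-3.4,0,0],"turn":[0,0,0]},
  {"translation":[-4.6,0,0],"turn":[0,0,0]},
  {"translation":[-5.8,0,0],"turn":[0,0,0]},
  {"translation":[-6.6,0,0],"turn":[0,0,0]},
  {"translation":[-7.2,0,0],"turn":[0,0,0]},
  {"translation":[-7.2,0,0],"turn":[0,0,0]},
  {"translation":[-7.2,0,0],"turn":[0,0,0]},
])

```text
time_s: 9.42
ee_pos: [0.4962, 0.1483, 0.2032]
eef_rot: [0.444, 1.57, 0.322]
force: [-1.1, 0.2, -2.9]
grip_width: 0.0558
```

```bash
python3 - <<'E'
from h import *
save(optics.camera('wrist'),'w4.png')
plan((.6700,-.1965,.2),19.8)
E
```

```text
s 1 turn deg [-26.8  -0.1   0. ]
s -1 turn deg [1.532e+02 0.000e+00 1.000e-01]
t 9.47 pos [0.4959 0.1482 0.2022] q [ 0.22  0.25  1.64  0.    1.25 -1.23] F [-0.1  0.2 -2.7] w 0.0557
axes [[-0.0, 0.12, 0.99], [-0.0, 0.99, -0.12], [-1.0, -0.0, -0.0]]
translation [  0.084 -12.838   8.592] turn [-5.36e+00 -1.10e-02  1.00e-03] rows>= 9.26112953408794
```

View pics/w4.png

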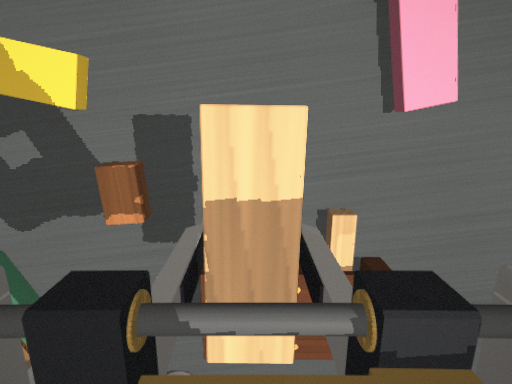

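Call:
arm_command([
  {"translation":[0,-0.6,0.4],"turn":[-0.3,0,0]},
  {"translation":[0,-1.8,1.2],"turn":[-0.8,0,0]},
  {"translation":[0,-3.1,2.1],"turn":[-1.3,0,0]},
  {"translation":[0,-4.4,2.9],"turn":[-1.9,0,0]},
  {"translation":[0,-5.7,3.8],"turn":[-2.4,0,0]},
  {"translation":[0,-7.0,4.7],"turn":[-2.9,0,0]},
  {"translation":[0,-8.3,5.5],"turn":[-3.5,0,0]},
  {"translation":[0,-9.6,6.4],"turn":[-4.0,0,0]},
  {"translation":[0,-10.8,7.2],"turn":[-4.5,0,0]},
  {"translation":[0,-11.8,7.9],"turn":[-4.9,0,0]},
  {"translation":[0,-12.5,8.4],"turn":[-5.2,0,0]},
  {"translation":[0,-12.8,8.6],"turn":[-5.36,0,0]},
])

```text
time_s: 10.47
ee_pos: [0.6707, -0.1981, 0.2002]
eef_rot: [2.528, 1.568, 2.873]
force: [-1.3, -0.0, -1.3]
grip_width: 0.0559
```

Call:
arm_command([
  {"translation":[0,0,0],"turn":[0,0,0]},
  {"translation":[0,0,0],"turn":[0,0,0]},
  {"translation":[0,0,0],"turn":[0,0,0]},
])

```text
time_s: 10.72
ee_pos: [0.6704, -0.1941, 0.2027]
eef_rot: [2.228, 1.57, 2.574]
force: [-1.0, 0.2, -1.9]
grip_width: 0.0557
```

```bash
python3 - <<'E'
from h import *
plan((.6700,-.1965,.2),19.8)
c=cal('wrist');save(optics.camera('wrist'),'w5.png')
im=optics.camera('top');save(cv2.resize(im[60:210,250:400],(600,600),interpolation=cv2.INTER_CUBIC),'t5.png')
im=optics.camera('side');save(cv2.resize(im[130:280,280:430],(600,600),interpolation=cv2.INTER_CUBIC),'s5.png')
E
```

```text
s 1 turn deg [ 0. -0. -0.]
s -1 turn deg [-1.8e+02  1.0e-01 -0.0e+00]
t 10.72 pos [ 0.6704 -0.1941  0.2027] q [-0.33  0.66  1.05  0.    1.43 -2.25] F [-1.   0.2 -1.9] w 0.0557
axes [[-0.0, -0.34, 0.94], [0.0, 0.94, 0.34], [-1.0, 0.0, -0.0]]
translation [ 0.107 -0.086 -0.049] turn [ 0.005 -0.006 -0.008] rows>= 0.08720811203082558
```

View pics/w5.png

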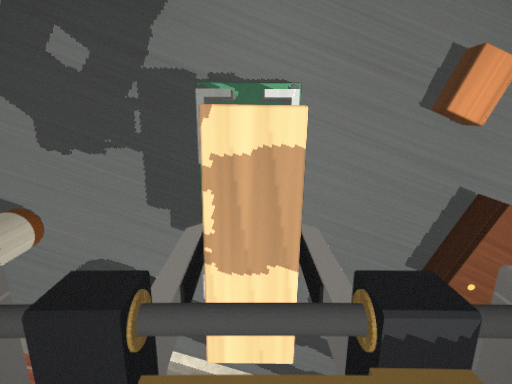

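View pics/t5.png

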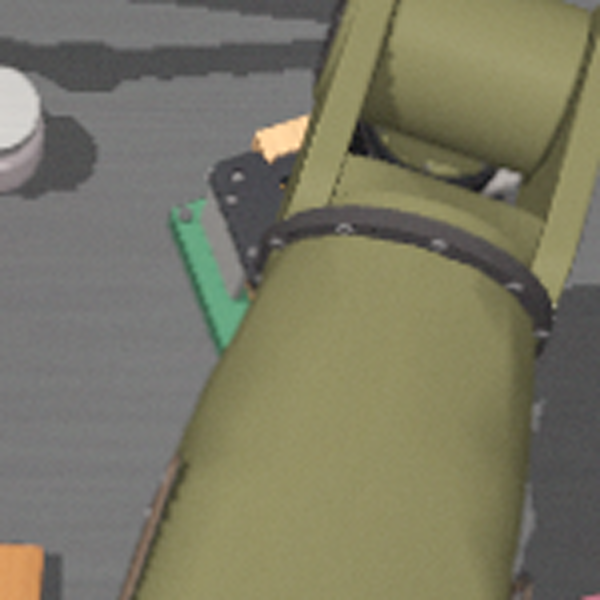

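View pics/s5.png

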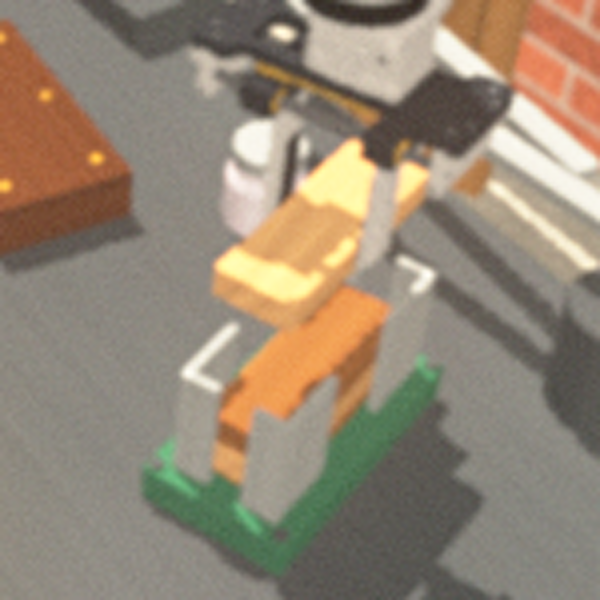

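The blank is over the magazine, and all four guides match my estimate closely. I'm zooming in on the near guide tips at about (197–301,90) to check the alignment.

```bash
python3 - <<'E'
from h import *
i=cv2.imread('pics/w5.png')
cv2.imwrite('pics/w5c.png',cv2.resize(i[70:170,185:320],(780,578),interpolation=cv2.INTER_CUBIC))
cv2.imwrite('pics/w5d.png',cv2.resize(i[330:384,150:360],(798,205),interpolation=cv2.INTER_CUBIC))
E
```

```text
(no output)
```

View pics/w5c.png

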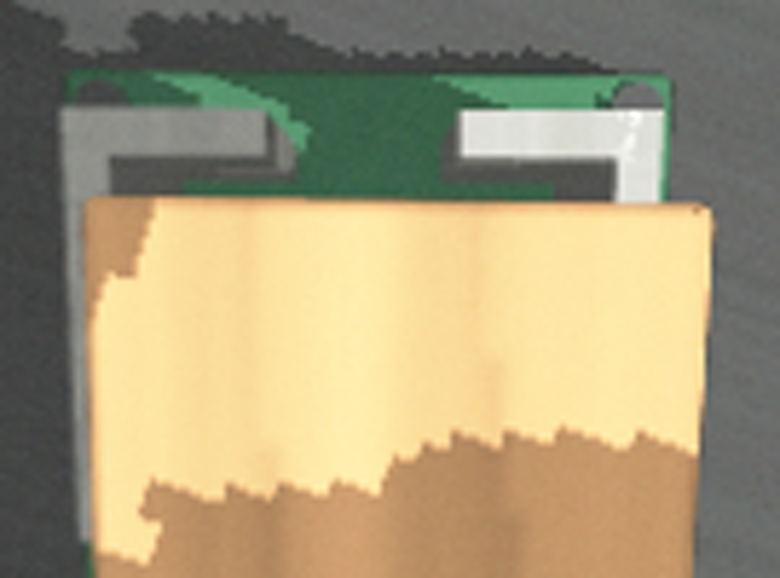

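View pics/w5d.png

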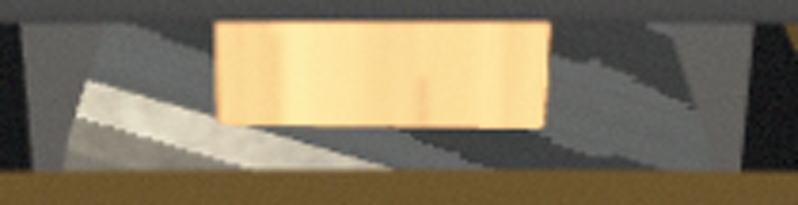

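```bash
python3 - <<'E'
from h import *
c=cal('wrist');o=ctrl.get_obs();p=np.array(o['ee_pos']);R0=Rm(o['eef_rot'])
w=lambda q:(185+q[0]/5.778-.4,70+q[1]/5.778-.4); d=lambda q:(150+q[0]/3.8-.4,330+q[1]/3.8-.4)
def s(n,px,z):
    P=onz('wrist',px,z,c); print(n,P.round(4),'tool',((P-p)@R0*1000).round(1))
s('outL',w((60,108)),.118);s('outR',w((662,108)),.118);s('inL',w((108,158)),.118);s('inR',w((614,158)),.118)
z=p[2]+.001
s('bL',w((85,200)),z);s('bR',w((712,207)),z);s('b far L',d((215,127)),z);s('b far R',d((546,129)),z)
E
```

```text
outL [ 0.5959 -0.2672  0.118 ] tool [ 85.4 -43.1 -95. ]
outR [ 0.5687 -0.1921  0.118 ] tool [ 85.3  36.8 -95.1]
inL [ 0.5997 -0.2594  0.118 ] tool [ 85.4 -37.1 -88.8]
inR [ 0.5767 -0.1957  0.118 ] tool [ 85.4  30.6 -88.9]
bL [ 0.6032 -0.2465  0.2044] tool [ -1.  -26.1 -81.2]
bR [ 0.5851 -0.1949  0.2044] tool [ -1.   28.6 -80.6]
b far L [ 0.7531 -0.1949  0.2044] tool [ -1.  -28.5  77.3]
b far R [ 0.7345 -0.1425  0.2044] tool [-1.  27.  77.7]
```

The wrist measurement puts the magazine centre at about (y −3.2, z −3.0) mm in the tool frame and the blank at (0.3, −1.7). I'm correcting for that and descending to just above the mouth.

Call:
arm_command([
  {"translation":[0,-0.13,-0.05],"turn":[0,0,0]},
  {"translation":[0.4,-0.13,-0.05],"turn":[0,0,0]},
  {"translation":[0.9,-0.13,-0.05],"turn":[0,0,0]},
  {"translation":[1.4,-0.13,-0.05],"turn":[0,0,0]},
  {"translation":[1.8,-0.13,-0.05],"turn":[0,0,0]},
  {"translation":[2.1,-0.13,-0.05],"turn":[0,0,0]},
  {"translation":[2.3,-0.13,-0.05],"turn":[0,0,0]},
  {"translation":[2.3,-0.13,-0.05],"turn":[0,0,0]},
  {"translation":[2.3,-0.13,-0.05],"turn":[0,0,0]},
  {"translation":[2.3,-0.13,-0.05],"turn":[0,0,0]},
])

```text
time_s: 11.7
ee_pos: [0.6709, -0.1991, 0.1462]
eef_rot: [-0.647, 1.57, -0.302]
force: [-0.2, -0.2, -1.6]
grip_width: 0.0558
```

```bash
python3 - <<'E'
from h import *
c=cal('wrist');im=optics.camera('wrist');save(cv2.resize(im[70:170,185:320],(780,578),interpolation=cv2.INTER_CUBIC),'w6.png')
im=optics.camera('side');save(cv2.resize(im[130:280,280:430],(600,600),interpolation=cv2.INTER_CUBIC),'s6.png')
o=ctrl.get_obs();print(o['ee_pos'],o['force'])
E
```

```text
[ 0.67089425 -0.19909917  0.14620026] [ 0.04459868 -0.11290447 -1.51514849]
```

View pics/w6.png

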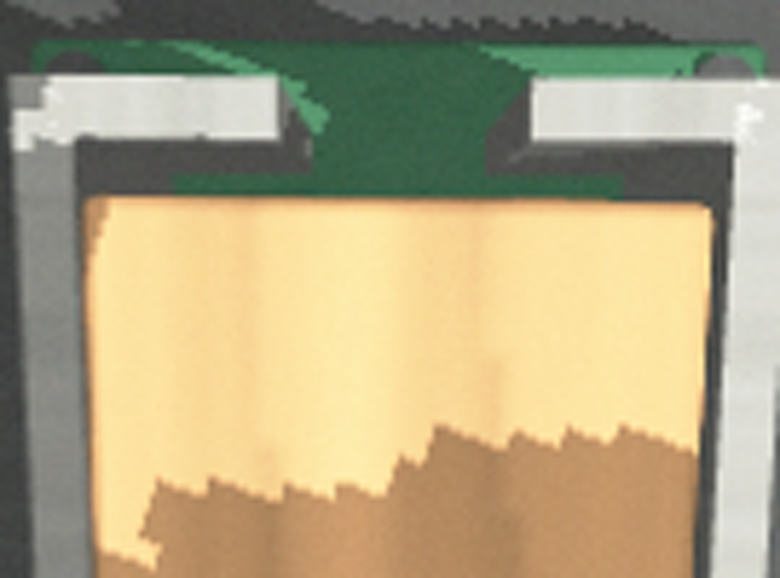

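View pics/s6.png

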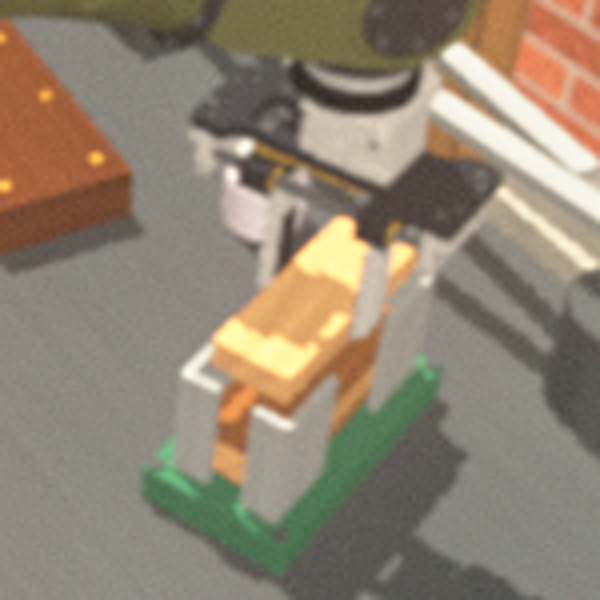

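```bash
python3 - <<'E'
from h import *
c=cal('wrist');o=ctrl.get_obs();p=np.array(o['ee_pos']);R0=Rm(o['eef_rot'])
w=lambda q:(185+q[0]/5.778-.4,70+q[1]/5.778-.4)
def s(n,px,z):
    P=onz('wrist',px,z,c); print(n,P.round(4),'tool',((P-p)@R0*1000).round(1))
s('inL',w((76,140)),.118);s('inR',w((735,142)),.118);s('outL',w((10,75)),.118)
s('inL far',w((96,560)),.118);s('inR far',w((710,570)),.118)
E
```

```text
inL [ 0.599  -0.2585  0.118 ] tool [ 28.1 -31.6 -87.8]
inR [ 0.5763 -0.1951  0.118 ] tool [ 28.1  35.8 -87.6]
outL [ 0.5954 -0.2666  0.118 ] tool [ 28.1 -37.9 -94. ]
inL far [ 0.6398 -0.2438  0.118 ] tool [ 28.2 -31.5 -44.4]
inR far [ 0.618  -0.1803  0.118 ] tool [ 28.1  35.6 -43.4]
```

Within ±6 mm of clearance the blank is about 1.8 mm off in y, so I'm shifting +0.06. Then I'll feel downwards.

Call:
arm_command([
  {"translation":[0,0.06,0],"turn":[0,0,0]},
  {"translation":[0.12,0.06,0],"turn":[0,0,0]},
  {"translation":[0.24,0.06,0],"turn":[0,0,0]},
  {"translation":[0.36,0.06,0],"turn":[0,0,0]},
  {"translation":[0.48,0.06,0],"turn":[0,0,0]},
  {"translation":[0.6,0.06,0],"turn":[0,0,0]},
  {"translation":[0.6,0.06,0],"turn":[0,0,0]},
])

```text
time_s: 12.38
ee_pos: [0.6699, -0.1975, 0.1295]
eef_rot: [2.473, 1.57, 2.818]
force: [-0.1, 0.8, -2.0]
grip_width: 0.0555
```

Call:
arm_command([
  {"translation":[0.04,0,0],"turn":[0,0,0]},
  {"translation":[0.08,0,0],"turn":[0,0,0]},
  {"translation":[0.12,0,0],"turn":[0,0,0]},
  {"translation":[0.16,0,0],"turn":[0,0,0]},
])

```text
time_s: 12.72
ee_pos: [0.6702, -0.1976, 0.1265]
eef_rot: [-0.862, 1.571, -0.517]
force: [0.3, 0.4, -2.1]
grip_width: 0.0555
```

Call:
arm_command([
  {"translation":[0.04,0,0],"turn":[0,0,0]},
  {"translation":[0.08,0,0],"turn":[0,0,0]},
  {"translation":[0.12,0,0],"turn":[0,0,0]},
  {"translation":[0.16,0,0],"turn":[0,0,0]},
])

```text
time_s: 13.05
ee_pos: [0.6701, -0.1976, 0.1224]
eef_rot: [2.371, 1.571, 2.716]
force: [0.4, 0.5, -1.7]
grip_width: 0.056
```

Call:
arm_command([
  {"translation":[0.04,0,0],"turn":[0,0,0]},
  {"translation":[0.08,0,0],"turn":[0,0,0]},
])

```text
time_s: 13.22
ee_pos: [0.6702, -0.1976, 0.1204]
eef_rot: [0.956, 1.571, 1.302]
force: [0.2, 0.1, -1.8]
grip_width: 0.0559
```

Call:
arm_command([
  {"translation":[0.04,0,0],"turn":[0,0,0]},
  {"translation":[0.08,0,0],"turn":[0,0,0]},
  {"translation":[0.12,0,0],"turn":[0,0,0]},
  {"translation":[0.16,0,0],"turn":[0,0,0]},
])

```text
time_s: 13.55
ee_pos: [0.6701, -0.1976, 0.1164]
eef_rot: [3.052, 1.571, -2.886]
force: [-0.3, -0.1, -1.5]
grip_width: 0.0559
```

Call:
arm_command([
  {"translation":[0.04,0,0],"turn":[0,0,0]},
  {"translation":[0.08,0,0],"turn":[0,0,0]},
  {"translation":[0.12,0,0],"turn":[0,0,0]},
  {"translation":[0.16,0,0],"turn":[0,0,0]},
])

```text
time_s: 13.88
ee_pos: [0.6701, -0.1976, 0.1124]
eef_rot: [-2.59, 1.571, -2.244]
force: [0.7, 0.2, -1.0]
grip_width: 0.0557
```

Call:
arm_command([
  {"translation":[0.04,0,0],"turn":[0,0,0]},
  {"translation":[0.08,0,0],"turn":[0,0,0]},
  {"translation":[0.12,0,0],"turn":[0,0,0]},
])

```text
time_s: 14.13
ee_pos: [0.6702, -0.1976, 0.1094]
eef_rot: [-0.99, 1.571, -0.645]
force: [-0.0, 0.4, -1.3]
grip_width: 0.0559
```

Call:
arm_command([
  {"translation":[0.04,0,0],"turn":[0,0,0]},
  {"translation":[0.08,0,0],"turn":[0,0,0]},
  {"translation":[0.12,0,0],"turn":[0,0,0]},
])

```text
time_s: 14.38
ee_pos: [0.6702, -0.1976, 0.1064]
eef_rot: [-0.365, 1.571, -0.02]
force: [-0.4, 0.5, 1.2]
grip_width: 0.0556
```

Fz has risen from −1.5 to +1.2 N, so the blank is on the pile. I'm pressing slightly and holding.

Call:
arm_command([
  {"translation":[0.04,0,0],"turn":[0,0,0]},
  {"translation":[0.04,0,0],"turn":[0,0,0]},
  {"translation":[0.04,0,0],"turn":[0,0,0]},
  {"translation":[0.04,0,0],"turn":[0,0,0]},
  {"translation":[0.04,0,0],"turn":[0,0,0]},
])

```text
time_s: 14.8
ee_pos: [0.6702, -0.1976, 0.1057]
eef_rot: [-0.753, 1.571, -0.407]
force: [-1.1, 0.6, 3.0]
grip_width: 0.0558
```

```bash
python3 - <<'E'
from h import *
o=ctrl.get_obs();print(o['ee_pos'],o['force'],o['moment'])
im=optics.camera('wrist');save(im,'w7.png')
im=optics.camera('side');save(cv2.resize(im[130:280,280:430],(600,600),interpolation=cv2.INTER_CUBIC),'s7.png')
E
```

```text
[ 0.67018686 -0.19762845  0.10573242] [-1.14621564  0.55637084  3.04312043] [0.20523634 0.4246475  0.00219346]
```

View pics/w7.png

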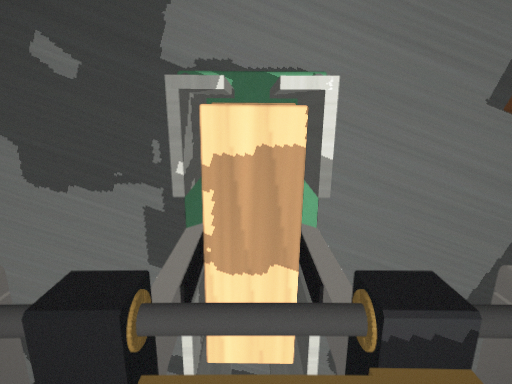

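View pics/s7.png

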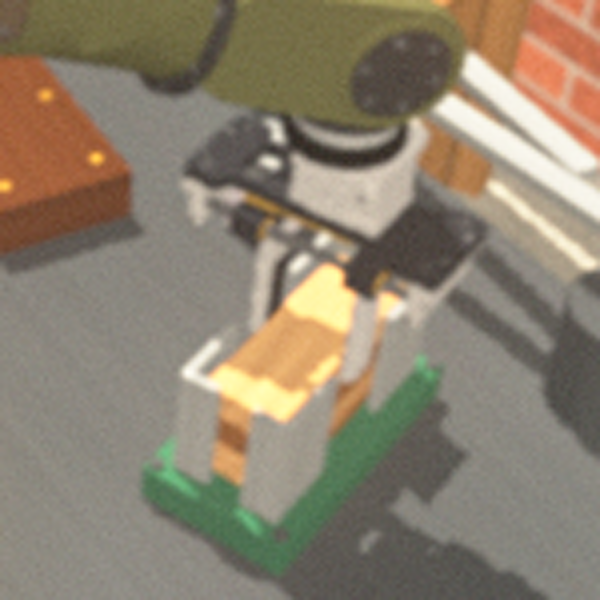

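The blank lies between the guides, centred and flat, with about 4.7 N of contact. I'm releasing it.

Call:
arm_command([
  {"translation":[0,0,0],"turn":[0,0,0]},
  {"translation":[0,0,0],"turn":[0,0,0]},
  {"translation":[0,0,0],"turn":[0,0,0]},
  {"translation":[0,0,0],"turn":[0,0,0]},
  {"translation":[0,0,0],"turn":[0,0,0]},
  {"translation":[0,0,0],"turn":[0,0,0]},
  {"translation":[0,0,0],"turn":[0,0,0]},
  {"translation":[0,0,0],"turn":[0,0,0]},
  {"translation":[0,0,0],"turn":[0,0,0]},
  {"translation":[0,0,0],"turn":[0,0,0]},
], gripper=94)

```text
time_s: 15.73
ee_pos: [0.6701, -0.1976, 0.1055]
eef_rot: [-2.28, 1.571, -1.934]
force: [0.4, 0.0, 1.2]
grip_width: 0.0943
```

Call:
arm_command([
  {"translation":[-0.3,0,0],"turn":[0,0,0]},
  {"translation":[-0.8,0,0],"turn":[0,0,0]},
  {"translation":[-1.6,0,0],"turn":[0,0,0]},
  {"translation":[-2.6,0,0],"turn":[0,0,0]},
  {"translation":[-3.6,0,0],"turn":[0,0,0]},
  {"translation":[-4.6,0,0],"turn":[0,0,0]},
  {"translation":[-5.2,0,0],"turn":[0,0,0]},
  {"translation":[-5.2,0,-3],"turn":[0,0,0]},
  {"translation":[-5.2,2,-5],"turn":[0,0,0]},
  {"translation":[-5.2,3,-6],"turn":[0,0,0]},
  {"translation":[-5.2,4,-6],"turn":[0,0,0]},
  {"translation":[-5.2,4,-6],"turn":[0,0,0]},
])

```text
time_s: 16.73
ee_pos: [0.4923, -0.1532, 0.2369]
eef_rot: [-0.636, 1.569, -0.292]
force: [0.3, -0.3, 0.9]
grip_width: 0.0939
```

Call:
arm_command([
  {"translation":[0,0,-2],"turn":[0,0,0]},
  {"translation":[0,1,-3],"turn":[0,0,0]},
  {"translation":[0,2,-3],"turn":[0,0,0]},
  {"translation":[0,2,-3],"turn":[0,0,0]},
  {"translation":[0,2,-3],"turn":[0,0,0]},
  {"translation":[0,2,-3],"turn":[0,0,0]},
])

```text
time_s: 17.23
ee_pos: [0.4082, -0.133, 0.2365]
eef_rot: [-0.819, 1.569, -0.473]
force: [-0.2, -0.2, 0.1]
grip_width: 0.094
```

```bash
python3 - <<'E'
from h import *
o=ctrl.get_obs();print(o['time_s'],o['ee_pos'],o['force'],o['grip_width'])
im=optics.camera('top');save(im,'t8f.png');save(cv2.resize(im[80:200,270:390],(600,600),interpolation=cv2.INTER_CUBIC),'t8.png')
im=optics.camera('side');save(cv2.resize(im[130:280,230:400],(680,600),interpolation=cv2.INTER_CUBIC),'s8.png')
E
```

```text
17.2333 [ 0.40822355 -0.13301672  0.23649944] [-0.20423188 -0.23475665  0.13208856] 0.09397715610949699
```

View pics/t8.png

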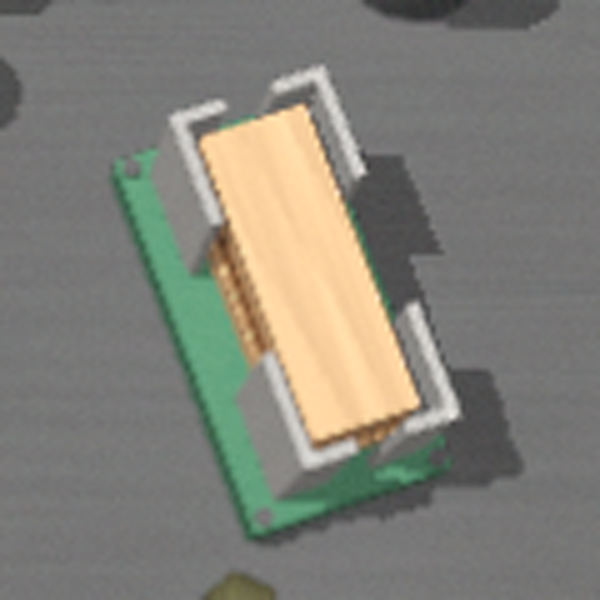

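View pics/s8.png

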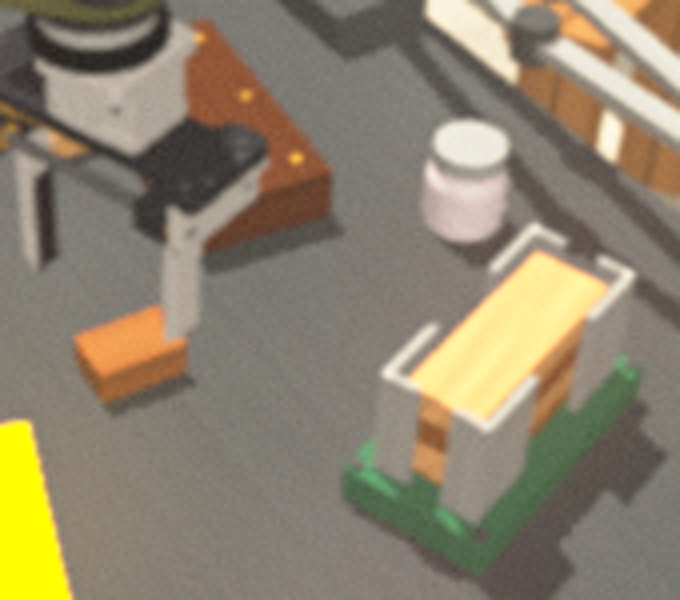

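View pics/t8f.png

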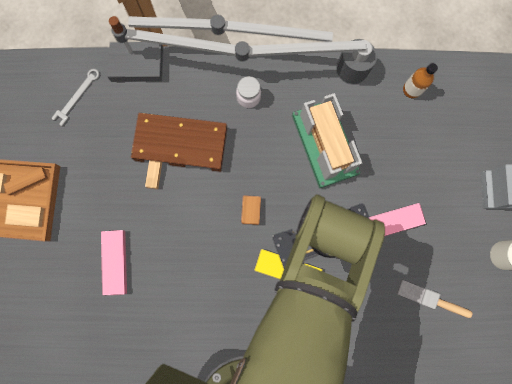

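The blank sits flat between the guides, at (312,272) in the crop. The strip at (153,175) and the offcut at (251,210) are unmoved, and the arm is clear.

```bash
python3 - <<'E'
from h import *
m=lambda p:(270+p[0]/5-.4,80+p[1]/5-.4)
P=[onz('top',m(p),.107) for p in [(200,138),(305,105),(420,405),(318,445)]]
d=np.mean(P,0)-[.669,-.1975,.107];a=np.radians(19.9)
v=P[0]+P[1]-P[2]-P[3]
print('mag frame offset mm',1000*(d[0]*np.cos(a)+d[1]*np.sin(a)),1000*(-d[0]*np.sin(a)+d[1]*np.cos(a)),'yaw',np.degrees(np.arctan2(v[1],v[0])))
print(ctrl.hand_in())
E
```

```text
mag frame offset mm -0.5837710126119969 -0.028573709272076645 yaw 19.240903595665294
the job is handed in; nothing more can be done
None
```

The wide blank is on the pile in the magazine, released, and the job was handed in at about 17 s of the 53 s allowed.

- **Drawing out:** I pulled the blank 115 mm from the rack by its projecting end, laid it flat on the bench and let go.
- **Lowering:** I took it again across its middle and lowered it about 1 mm at a time between the guides. It met the pile with the TCP at about 0.107 m. I pressed to about 5 N, far below the 35 N limit, before letting go and moving away.

**Last checks:**
- **Position:** the top picture put the blank about 0.6 mm off the magazine centre lengthwise and 0 mm across. Its yaw was 19.2° against about 19.9° for the magazine.
- **Flatness:** the blank looked flat in the side picture, but I did not measure its tilt.
- **Strip and offcut:** both appeared at the same pixels in the top picture as at the start.
- **Robot:** the arm was clear, with its force reading near zero.

No check failed. On the way in, the wrist picture showed the blank about 2 mm off across the magazine, and I corrected this before it entered the guides.

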